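# Show the stamp's rubber face to the bench camera

## Robot

A 6-joint arm with a two-finger parallel gripper is mounted at the origin on a cart in front of the work surface, level with it; the furniture and walls round the work are solid. World frame = base frame: x ahead of the robot, y to its left, z up, the work surface at z = 0. Lengths are in m, angles in rad, forces in N, time in s.
With the tool pointing down it reaches from about 0.325 to 0.9 m from the base axis. Payload 6.1 kg.
Tool frame: the origin (TCP) lies midway between the tips of the shut fingers; the grasp point (between the pads) lies 19 mm behind it; z points along the fingers, y is the line along which they close (so a half turn about z gives the same grasp; the last joint's range is limited). The gripper opens to 85 mm and grips with 20 to 120 N. Pads are 22 mm wide; open, the fingers measure 114 mm over their backs; the gripper's body (76 mm by 85 mm) begins 54 mm behind the grasp point. The pads swing forward as they close: fully open they stand 13 mm farther back than shut.
Start: joints at [-1.333, 0.22, 1.526, -0, 1.395, -0.126], TCP at [0.222, -0.584, 0.231] pointing down, gripper open.
Joint ranges: [-2.98, 2.98], [-0.91, 2.08], [0.09, 2.57], [-1.24, 4.39], [0.2, 2.65], [-2.68, 2.68]. Speed limits (rad/s): [2.57, 2.57, 3.01, 3.14, 3.14, 3.14].

## Interface

Orientations are given as [roll, pitch, yaw] about the fixed x, y, z axes, in that order (R = Rz(yaw) Ry(pitch) Rx(roll)).
In Python, from plant import movep, move_l, set_joints, gripper_to, hold, inverse_kinematics, observe, get_image, get_calibration, Unreachable, job_done gives the robot as it stands. Calls block until the motion is done:
- movep(position, orientation): joint-space move of the TCP to a pose.
- move_l(position, feed=0.15, rotation=None, max_force=None): straight line of the TCP; rotation=None keeps the orientation; feed is the mean speed in m/s. With max_force (N) it stops when the force on the tool has changed by that much, and returns True; else False.
- set_joints(angles): joint-space move.
- gripper_to(opening, f_grip=None): finger opening in m; f_grip is the grip in N (None keeps the last); returns when the fingers have stopped.
- hold(seconds).
- inverse_kinematics(position, orientation): joint angles nearest the present ones, or None.
- observe(): the state.
- get_image(name): name is "side" or "top" or "wrist"; returns (picture, depth): 384x512x3 uint8, red, green, blue; 384x512 float32, m along the optical axis (not along the pixel's ray), 0 where there is no reading.
- get_calibration(name): a dict with "intrinsics" (3x3 intrinsics, pixels), "world_from_camera" (4x4, takes a point from camera to world coordinates). Camera axes: x right, y down, z forward; pixel columns grow to the right and rows downward; lengths in m; the calibration is good to about 2 mm. A picture is of the moment at which its call begins: read the wrist's pose just before it. get_calibration takes no time and is no camera call; for the wrist camera it gives the pose at the moment of the call.
A pose or a line that the arm cannot do raises Unreachable and nothing moves.
- job_done(): hands the job in; it is judged then, once.
The state is a dict: "time_s": time; "q": joint angles; "joint_velocities": joint speeds; "joint_torque": joint torques, N m; "eef_pos": TCP position; "tcp_rot": TCP orientation; "ft_force": force on the tool from outside, world axes, zero at the start; "torque": the same for the moment, N m; "opening": finger opening in m; "grasp_force": force on a finger pad.
Only numpy, scipy, OpenCV 4.12 (cv2) and the standard library are available. Lean on these libraries where they do the work, as an engineer would, in place of code of your own. Each camera call takes 0.05 s, during which the arm holds its last target. There are 200 camera calls.

## Task

The handled stamp sits captive under the lips of one lane of the dark wooden rack: slide it out level through the lane's open end, then lift it, tip it over and hold it up to the little camera, its rubber face squarely towards the lens, centred in front of it and about 10 cm away from the glass. Finish while still holding it there, still, in the air. Do not touch the camera with anything, and leave the block stamp, the ink pad and the glue stick where they are.

Things in the scene. Friction and masses are not known exactly. Their poses are not given: they have to be found in the camera images.
- stamp_centre (a point): Turned beech stamp with a handle, 35 (x) x 43 (y) x 74 (z) mm, 50 g, the only thing in the rack with a knob. The point is its centre, half-way up. z points from rubber face to knob. The round knob, 30 mm in diameter, spans 3 to 37 mm above this point, thickest 20 mm above it. At the start it stands upright in one of the two lanes, x along the lane.
- stamp_face (a point): Centre of the stamp's rubber face (the middle of its underside), same axes as stamp_centre: the face looks along -z.
- rack: Fixed dark wooden rack, 90 (x) x 109 (y) x 32 mm high; origin under its centre, z up. Two lanes along x, centred at y = +26 and -26 mm, 47 mm wide, floor 4 mm thick, open only at the -x end (towards the robot). Lips 28 to 32 mm high leave a 29 mm slot over each lane: a stamp cannot be lifted out but slides out along -x, free once its centre is 63 mm from the rack's. The knob stands above the lips.
- lens (a point): Centre of the front glass of a small grey and black camera whose stiff head tilts on a fixed round foot (76 mm wide; about 95 mm high in all). z is the direction in which the lens looks: obliquely up (43 to 56 degrees above level) and roughly towards the robot. The glass is about 93 mm above the table, in front of the foot's centre.
- camera: The fixed foot of that camera; origin at the centre of its underside on the table, z up; the lens looks to its -x side.
- block_stamp_centre (a point): Flat wooden block stamp without handle, 32 x 45 x 22 mm, in the other lane of the rack; the point is its centre. A bystander.
- ink_pad_centre (a point): Ink pad in a black case, 57 x 80 x 14 mm, lying on the table; the point is its centre. A bystander.
- glue_centre (a point): Green-grey glue stick, 27 mm in diameter, 87 mm tall, standing on the table; the point is its centre. A bystander.
- stamp: The same handled stamp; origin at the centre of its rubber underside, axes as stamp_centre. Heights above the underside: rectangular base 35 x 43 mm up to 21 mm, waist about 24 mm thick up to 40 mm, knob from 40 to 74 mm.
Mind the look-alikes: they are no part of the job. Leave any blue or orange look-alike of the stamp alone.

How it is judged:
By the outcome, as a careful person would: the job done as asked, in the order asked, and still so for the second after the job is handed in, while the arm keeps its last pose, push and grip.
It also fails if it takes over 42 s, if anything falls off the work surface, if the arm or the gripper's body presses on something with over 40 N, if the wrist force passes 120 N, or if a joint passes its speed limit or range.

## Working session

There is one attempt and no reset: what is moved stays moved. The work goes in short steps, each a Python script; the robot and the scene stay as the last script left them, time stands still between calls to the robot, and variables do not carry over. Pictures are saved under pics/ and viewed, at most 10 in all, crops included, and the job is handed in when it is done.

```bash
mkdir -p pics; ls
cat > h.py <<'E'
import numpy as np, cv2
from plant import *
def snap(n,tag):
    K=get_calibration(n); im,d=get_image(n)
    cv2.imwrite(f'pics/{tag}.png',im[:,:,::-1]); np.savez(f'{tag}.npz',im=im,d=d,K=K['intrinsics'],T=K['world_from_camera'])
def cloud(tag):
    z=np.load(tag+'.npz'); d=z['d'].astype(float);K=z['K'];T=z['T']
    v,u=np.mgrid[:d.shape[0],:d.shape[1]]
    P=np.stack([(u-K[0,2])/K[0,0]*d,(v-K[1,2])/K[1,1]*d,d],-1)@T[:3,:3].T+T[:3,3]
    P[d==0]=np.nan
    return P,z['im']
E
python3 - <<'E'
from h import *
for n in ('top','side'): snap(n,n+'1')
for n in('top1','side1'):
    z=np.load(n+'.npz');print(z['K'],z['T'].round(3))
a=cv2.imread('pics/top1.png');b=cv2.imread('pics/side1.png')
cv2.imwrite('pics/t2.png',cv2.resize(a,(800,600)));cv2.imwrite('pics/s2.png',cv2.resize(b,(800,600)))
E
```

```text
pics
[[407.17939737   0.         259.21096457]
 [  0.         407.17939737 185.5587797 ]
 [  0.           0.           1.        ]] [[ 0.02  -0.985  0.169  0.41 ]
 [-1.    -0.02   0.005  0.079]
 [-0.002 -0.169 -0.986  0.933]
 [ 0.     0.     0.     1.   ]]
[[371.1489019    0.         255.80289226]
 [  0.         371.1489019  196.14308483]
 [  0.           0.           1.        ]] [[ 0.999 -0.    -0.035  0.586]
 [ 0.031 -0.469  0.883 -0.66 ]
 [-0.017 -0.883 -0.469  0.462]
 [ 0.     0.     0.     1.   ]]
```

View pics/t2.png

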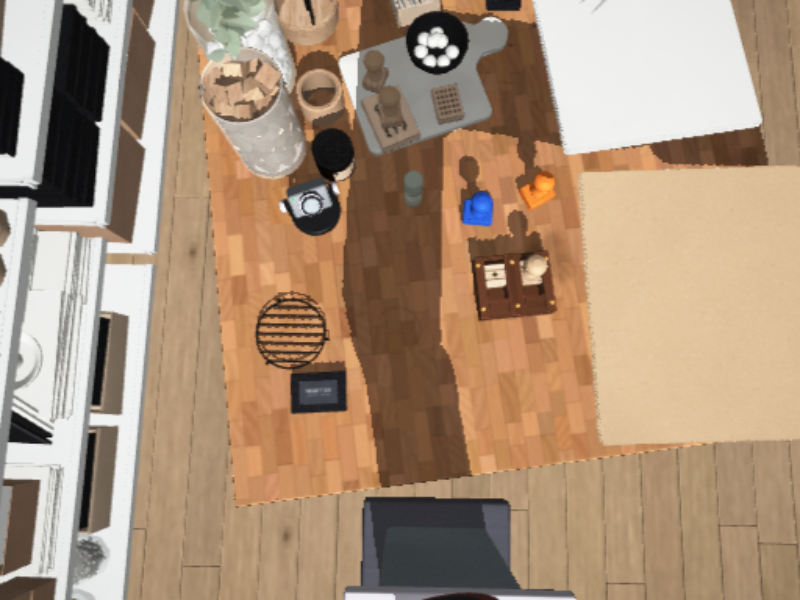

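View pics/s2.png

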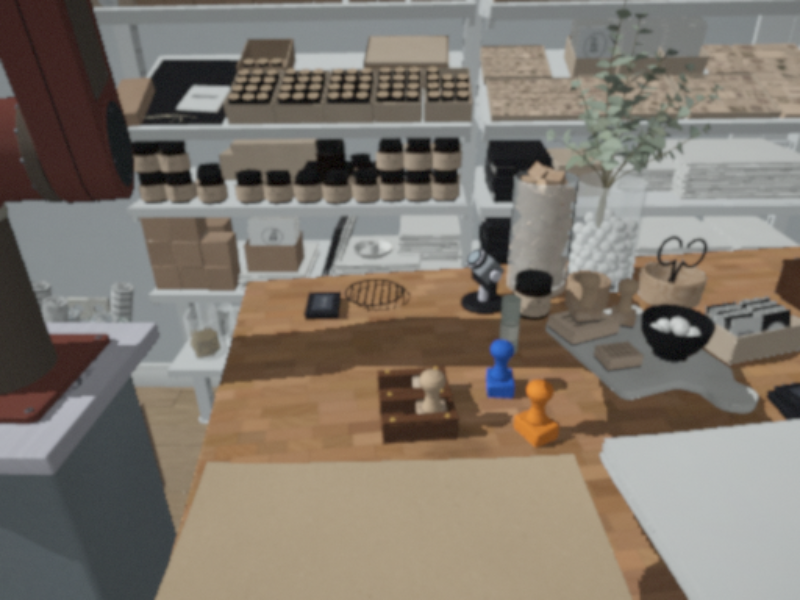

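Top view (800×600): rack corners are about (473,257), (550,252), (555,313) and (480,320). The knob is at (535,266) in the right lane, far end. The camera head is at (313,205), the glue at (414,188) and the ink pad at (319,392). In the side view the camera is at (485,275).

Run:
```python
from h import *
P,im=cloud('top1')
for n,(u,v) in dict(c1=(473,257),c2=(547,253),c3=(555,313),c4=(480,320),knob=(535,264),mid=(512,285),cam=(313,205),foot=(316,228),glue=(414,175),pad=(319,392),jar=(333,150)).items():
    print(n,P[int(v*.64)-1:int(v*.64)+2,int(u*.64)-1:int(u*.64)+2].reshape(-1,3)[[0,4,8]].round(3).tolist())
# rack: points 25-35mm high
X=P.reshape(-1,3);m=(abs(X[:,2]-.03)<.007)&(abs(X[:,0]-.5)<.1)&(abs(X[:,1]+.13)<.12)
Y=X[m];r=cv2.minAreaRect(Y[:,:2].astype(np.float32));print('rack',r,m.sum())
m=(X[:,2]>.05)&(X[:,2]<.1)&(np.hypot(X[:,0]-.52,X[:,1]+.15)<.06);print('knob',X[m].mean(0),X[m].min(0),X[m].max(0),m.sum())
for t in('top1','side1'):
    P,_=cloud(t);X=P.reshape(-1,3);c=[.6,.27]
    m=(np.hypot(X[:,0]-.61,X[:,1]-.2)<.08)&(X[:,2]>.01);print(t,X[m].min(0),X[m].max(0),m.sum())
z=np.load('top1.npz')['im'];s=np.load('side1.npz')['im']
a=cv2.resize(z[100:180,160:240],(400,400),interpolation=2);b=cv2.resize(s[145:205,285:345],(400,400),interpolation=2)
cv2.imwrite('pics/cam.png',np.hstack([a,b])[:,:,::-1])
```

```text
c1 [[0.626, -0.013, -0.001], [0.623, -0.015, 0.001], [0.614, -0.014, 0.033]]
c2 [[0.628, -0.118, 0.032], [0.625, -0.12, 0.033], [0.63, -0.129, 0.002]]
c3 [[0.539, -0.129, 0.026], [0.541, -0.137, 0.0], [0.539, -0.14, -0.001]]
c4 [[0.531, -0.024, 0.004], [0.527, -0.024, 0.021], [0.527, -0.029, 0.001]]
knob [[0.601, -0.091, 0.077], [0.599, -0.093, 0.077], [0.596, -0.094, 0.08]]
mid [[0.578, -0.066, 0.032], [0.576, -0.068, 0.03], [0.574, -0.07, 0.032]]
cam [[0.672, 0.215, 0.094], [0.67, 0.213, 0.093], [0.669, 0.211, 0.09]]
foot [[0.665, 0.223, 0.01], [0.661, 0.22, 0.013], [0.66, 0.218, 0.01]]
glue [[0.72, 0.079, 0.087], [0.718, 0.077, 0.086], [0.715, 0.075, 0.088]]
pad [[0.422, 0.207, 0.013], [0.42, 0.204, 0.016], [0.417, 0.202, 0.016]]
jar [[0.762, 0.194, 0.068], [0.761, 0.192, 0.066], [0.758, 0.19, 0.067]]
rack ((0.49999284744262695, -0.1329742670059204), (0.19994378089904785, 0.23397813737392426), 0.008785702288150787) 2883<stdin>:8: RuntimeWarning: Mean of empty slice.
  ret = um.true_divide(
Traceback (most recent call last):
ValueError: zero-size array to reduction operation minimum which has no identity
```

Run:
```python
from h import *
from scipy.spatial.transform import Rotation as R
for t in('top1','side1'):
    P,_=cloud(t);X=P.reshape(-1,3)
    m=(abs(X[:,2]-.03)<.008)&(abs(X[:,0]-.578)<.07)&(abs(X[:,1]+.075)<.08);r=cv2.minAreaRect(X[m][:,:2].astype(np.float32));print('rack',r,m.sum())
    m=(X[:,2]>.05)&(X[:,2]<.1)&(np.hypot(X[:,0]-.6,X[:,1]+.093)<.04);print('knob',X[m].mean(0),X[m].min(0),X[m].max(0),m.sum())
    m=(np.hypot(X[:,0]-.665,X[:,1]-.215)<.06)&(X[:,2]>.02);print(t,X[m].min(0),X[m].max(0),m.sum())
    m=(np.hypot(X[:,0]-.665,X[:,1]-.215)<.06)&(X[:,2]>.004)&(X[:,2]<.02);print(t,X[m].min(0),X[m].max(0),m.sum())
o=observe();T=get_calibration('wrist')['world_from_camera']
B=np.eye(4);B[:3,:3]=R.from_euler('xyz',o['tcp_rot']).as_matrix();B[:3,3]=o['eef_pos'];C=np.linalg.inv(B)@T;print(C.round(3))
# look pose: camera looking along d to the lens
d=np.array([.64,.0,-.77]);d/=np.linalg.norm(d)
for roll in (0,):
  for tilt in (C[:3,2],):
    tz=d; 
    for sy in([0,1,0],[0,-1,0]):
        y=np.array(sy,float);y-=y@tz*tz;y/=np.linalg.norm(y);M=np.column_stack([np.cross(y,tz),y,tz])
        Rt=M; cam=np.array([.655,.215,.09])-.25*(Rt@C[:3,2]); p=cam-Rt@C[:3,3]
        e=R.from_matrix(M).as_euler('xyz');q=inverse_kinematics(p,e);print(p,e,q)
```

```text
rack ((0.5775060653686523, -0.07281044125556946), (0.09079320728778839, 0.10950278490781784), 6.596088409423828) 1206
knob [ 0.59655802 -0.09525211  0.07491351] [ 0.58280118 -0.11185776  0.06348717] [ 0.61154565 -0.08103414  0.08147823] 157
top1 [0.65897242 0.18145782 0.03746749] [0.71793015 0.26168046 0.10348477] 645
top1 [0.6137458  0.15927728 0.00402458] [0.72080024 0.27345722 0.01471241] 417
rack ((0.5781610012054443, -0.07537132501602173), (0.08972010016441345, 0.11187294125556946), 6.902974605560303) 1075
knob [ 0.59864252 -0.10578569  0.06883579] [ 0.5837403  -0.11543264  0.05038206] [ 0.61303458 -0.08877002  0.07743085] 215
side1 [0.65977653 0.17688662 0.02020987] [0.72002358 0.25040945 0.10008258] 447
side1 [0.65407057 0.18033736 0.00421261] [0.72226118 0.2531507  0.01982834] 279
[[ 0.    -0.966 -0.257  0.066]
 [ 1.     0.     0.    -0.002]
 [-0.    -0.257  0.966 -0.144]
 [ 0.     0.     0.     1.   ]]
[0.59381674 0.21674962 0.16581585] [3.14159265 0.6934595  3.14159265] [ 0.33741743 -0.07593986  2.12569818 -0.48195248  0.4740964  -0.87167927]
[0.59164916 0.21325038 0.16401424] [ 3.14159265 -0.6934595   0.        ] [ 0.33136873 -0.08236667  2.13557631 -0.47854479  0.46855765  2.26294957]
```

```bash
cat >> h.py <<'E'
from scipy.spatial.transform import Rotation as R
C=np.array([[0,-.966,-.257,.066],[1,0,0,-.002],[0,-.257,.966,-.144],[0,0,0,1]])
def frame(z,y):
    z=np.array(z,float)/np.linalg.norm(z);y=np.array(y,float);y-=y@z*z;y/=np.linalg.norm(y)
    return np.column_stack([np.cross(y,z),y,z])
def eul(M): return R.from_matrix(M).as_euler('xyz')
E
python3 - <<'E'
from h import *
M=frame([.64,0,-.77],[0,1,0])
p=np.array([.66,.215,.08])-.34*(M@C[:3,2])-M@C[:3,3]
print(p); movep(p,eul(M)); hold(.2); snap('wrist','w1')
# above rack on the way to the stamp, tool y along lane
print(observe()['time_s'])
im=cv2.imread('pics/w1.png');cv2.imwrite('pics/w1b.png',cv2.resize(im,(800,600)))
E
```

```text
[0.52566362 0.217      0.20817548]
3.3417
```

View pics/w1b.png

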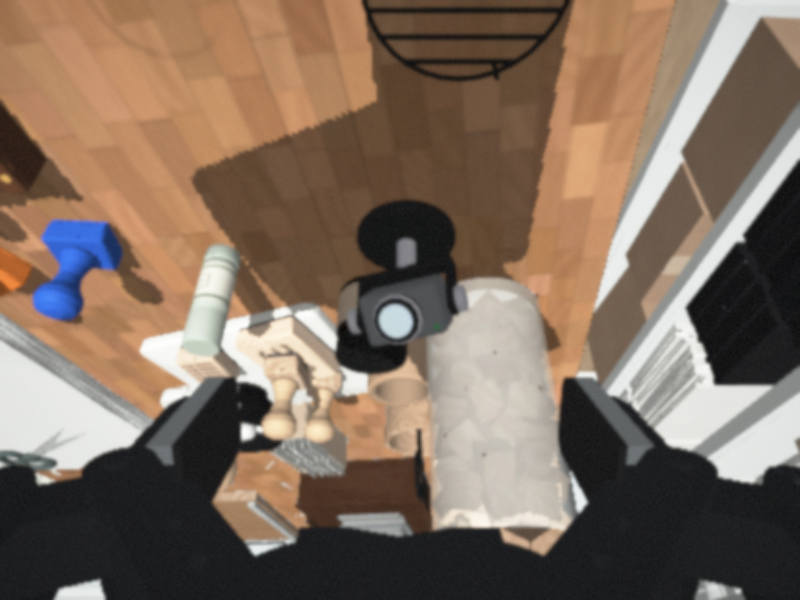

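The lens glass is at (397,321), in the dark front plate spanning about (360–450, 275–345). I'll fit its plane from depth.

Run:
```python
from h import *
P,im=cloud('w1')
sc=.64
print('lens pts',[P[int(321*sc)+dv,int(397*sc)+du].round(4).tolist() for dv,du in((0,0),(-4,0),(4,0),(0,4),(0,-4))])
v,u=np.mgrid[:384,:512]; rr=np.hypot(u-254,v-205.5)
def fit(m):
    X=P[m];X=X[~np.isnan(X[:,0])]
    for _ in range(6):
        c=np.median(X,0) if _==0 else X.mean(0);n=np.linalg.svd(X-X.mean(0))[2][2];n*=np.sign(n[2]);r=(X-X.mean(0))@n;X=X[abs(r-np.median(r))<max(.002,1.5*r.std()) ]
    return X.mean(0),n,r.std(),len(X)
for nm,m in (('glass',rr<9),('ring',rr<14)): 
    c,n,s,k=fit(m);print(nm,c.round(4),n.round(3),'el',np.degrees(np.arcsin(n[2])).round(1),'az',np.degrees(np.arctan2(n[1],n[0])).round(1),s,k)
poly=np.array([[362,292],[443,277],[449,330],[366,345]])*sc
m=np.zeros((384,512),np.uint8);cv2.fillPoly(m,[poly.astype(np.int32)],1);m=(m>0)&(rr>17)
c,n,s,k=fit(m);print('plate',c.round(4),n.round(3),'el',np.degrees(np.arcsin(n[2])).round(1),'az',np.degrees(np.arctan2(n[1],n[0])).round(1),s,k)
X=P.reshape(-1,3);m=(np.hypot(X[:,0]-.67,X[:,1]-.215)<.06)&(X[:,2]>.005)&(X[:,2]<.018);r=cv2.minEnclosingCircle(X[m][:,:2].astype(np.float32));print('foot',r)
cv2.imwrite('pics/lens.png',cv2.resize(im[165:235,215:305],(720,560),interpolation=2)[:,:,::-1])
```

```text
lens pts [[0.6699, 0.2171, 0.0937], [0.6665, 0.2171, 0.0912], [0.6729, 0.2171, 0.0966], [0.6689, 0.2211, 0.0944], [0.67, 0.2131, 0.0937]]
glass [0.6699 0.217  0.0944] [-0.642 -0.26   0.721] el 46.1 az -157.9 0.0006528785178887012 249
ring [0.67   0.217  0.0941] [-0.641 -0.238  0.729] el 46.8 az -159.6 0.0007433697925901027 593
plate [0.6737 0.2252 0.0815] [-0.658 -0.247  0.711] el 45.3 az -159.4 0.0008220280991933916 735
foot ((0.687448263168335, 0.22330904006958008), 0.03764396160840988)
```

View pics/lens.png

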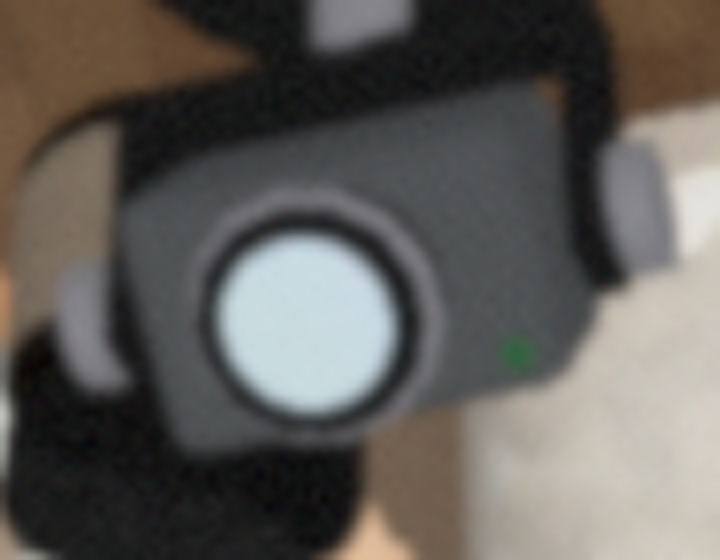

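Lens ≈ (0.670, 0.217, 0.094), axis azimuth −159.5°, elevation 46.3°. Next I'll check IK for both grasp signs, then hover over the stamp and look.

```bash
cat >> h.py <<'E'
a=np.radians(6.75);L=np.array([np.cos(a),np.sin(a),0])
az,el=np.radians([-159.5,46.3]);n=np.array([np.cos(el)*np.cos(az),np.cos(el)*np.sin(az),np.sin(el)])
LENS=np.array([.670,.217,.0942])
def Mg(s): return frame([0,0,-1],s*L)
def Mf(s): return frame(-n,[s*n[0]*-1,s*n[1]*-1,0])
E
python3 - <<'E'
from h import *
best=None
for s in(1,-1):
    qs=[inverse_kinematics(p,eul(m)) for p,m in((np.array([.597,-.098,.14]),Mg(s)),(np.array([.597,-.098,.04]),Mg(s)),(np.array([.5,-.11,.04]),Mg(s)),(LENS+.138*n,Mf(s)),(LENS+.2*n,Mf(s)))]
    print(s,[None if q is None else np.round(q,2).tolist() for q in qs])
    if all(q is not None for q in qs) and (best is None or np.ptp([q[5] for q in qs])+abs(qs[0][5])<best[0]): best=(np.ptp([q[5] for q in qs])+abs(qs[0][5]),s)
print(best);s=best[1]
movep([.57,-.098,.20],eul(Mg(s)));hold(.2);snap('wrist','w2')
print(observe()['time_s'])
P,im=cloud('w2');X=P.reshape(-1,3)
m=(X[:,2]>.05)&(X[:,2]<.085)&(np.hypot(X[:,0]-.597,X[:,1]+.098)<.03);K=X[m];print('knob',m.sum(),K.mean(0),K.min(0),K.max(0))
from scipy.optimize import least_squares
m2=K[:,2]>.058;f=least_squares(lambda p:np.linalg.norm((K[m2]-p[:3]),axis=1)-p[3],[.597,-.098,.061,.015],loss='soft_l1',f_scale=.001);print(f.x)
m=(abs(X[:,2]-.031)<.004)&(abs(X[:,0]-.578)<.07)&(abs(X[:,1]+.075)<.075);print('rack',cv2.minAreaRect(X[m][:,:2].astype(np.float32)))
cv2.imwrite('pics/w2b.png',cv2.resize(im,(800,600))[:,:,::-1])
E
```

```text
1 [[-0.29, 0.25, 1.67, 0.0, 1.22, -0.41], [-0.29, 0.38, 1.72, 0.0, 1.05, -0.41], [-0.37, 0.18, 1.96, 0.0, 1.0, -0.49], [0.07, -0.26, 2.26, 0.48, 0.45, -0.65], [0.03, -0.47, 2.31, 0.41, 0.6, -0.58]]
-1 [None, None, [-0.37, 0.18, 1.96, -0.0, 1.0, 2.65], [0.07, -0.26, 2.26, 0.48, 0.45, 2.49], [0.03, -0.47, 2.31, 0.41, 0.6, 2.56]]
(np.float64(0.6477257389225244), 1)
4.8083
knob 1031 [ 0.59787768 -0.09384453  0.07638458] [ 0.58362679 -0.11081454  0.06674596] [ 0.61360354 -0.08021776  0.08114544]
[ 0.59882646 -0.09577777  0.06280246  0.01748375]
rack ((0.5781934261322021, -0.07203681021928787), (0.09015177935361862, 0.10799586772918701), 6.929762363433838)
```

View pics/w2b.png

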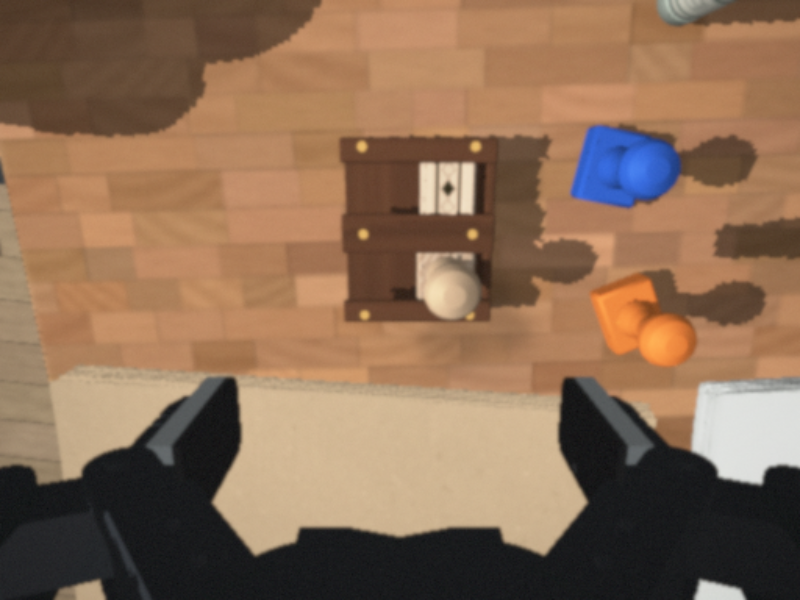

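The knob is at about (450,288) in the right-hand lane, and the slot and rack bear out the estimate. Grasping and sliding out.

Run:
```python
from h import *
p=np.array([.598,-.097,.04])
movep(p+[0,0,.06],eul(Mg(1)))
print(move_l(p,feed=.1,max_force=15))
gripper_to(0.0,f_grip=50);hold(.2)
o=observe();print(o['time_s'],o['opening'],o['grasp_force'],o['eef_pos'],o['ft_force'])
b=np.radians(6.8);d=np.array([np.cos(b),np.sin(b),0])
p=np.array(o['eef_pos'])+[0,0,.0008]
move_l(p,feed=.02)
print(move_l(p-.098*d,feed=.06,max_force=20))
o=observe();print(o['time_s'],o['opening'],o['grasp_force'],o['eef_pos'],o['ft_force'])
snap('side','s3')
P,im=cloud('s3')
cv2.imwrite('pics/s3b.png',cv2.resize(im[200:300,190:330],(784,560),interpolation=2)[:,:,::-1])
```

```text
False
6.8417 0.026549835077044292 48.97800756851211 [ 0.59849738 -0.09710676  0.04057764] [-0.89537238  0.06355818  5.44354717]
False
8.875 0.026406480257386733 49.073919178918004 [ 0.50145958 -0.10870837  0.04141992] [ 0.82067208  0.09471088 -0.58500165]
```

View pics/s3b.png

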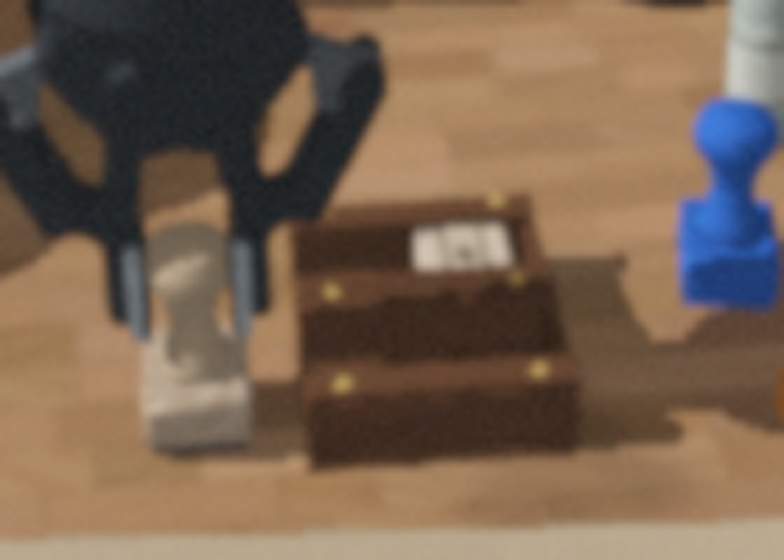

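The stamp is level and clear of the rack, firmly held by the knob. I'll lift, measure the in-hand offset, then go to the camera.

Run:
```python
from h import *
o=observe();p=np.array(o['eef_pos']);move_l(p+[0,0,.16],feed=.15);hold(.2);snap('wrist','w4')
o=observe();e=np.array(o['eef_pos']);print(o['time_s'],e,o['opening'])
P,im=cloud('w4');M=R.from_euler('xyz',o['tcp_rot']).as_matrix()
Q=(P.reshape(-1,3)-e)@M   # tool frame
np.save('Q.npy',Q)
m=(Q[:,2]>.005)&(Q[:,2]<.05)&(np.hypot(Q[:,0],Q[:,1])<.045);K=Q[m];print(m.sum(),K.min(0),K.max(0),np.histogram(K[:,2],bins=np.arange(.004,.052,.004)))
t=K[(K[:,2]>.009)&(K[:,2]<.021)];print('base',cv2.minAreaRect(t[:,:2].astype(np.float32)),np.median(t,0))
cv2.imwrite('pics/w4b.png',cv2.resize(im[150:384,120:400],(700,585),interpolation=2)[:,:,::-1])
```

```text
10.3917 [ 0.50104459 -0.10857498  0.20061517] 0.02641034829150795
3167 [-0.00720277 -0.0171543   0.00500811] [0.02346888 0.01799491 0.03016618] (array([ 256,  246, 2102,  250,  134,  122,   57,    0,    0,    0,    0]), array([0.004, 0.008, 0.012, 0.016, 0.02 , 0.024, 0.028, 0.032, 0.036,
       0.04 , 0.044, 0.048]))
base ((0.0083446791395545, 0.00045196525752544403), (0.03508799150586128, 0.030502770096063614), 88.86568450927734) [0.01541284 0.00038086 0.01439703]
```

View pics/w4b.png

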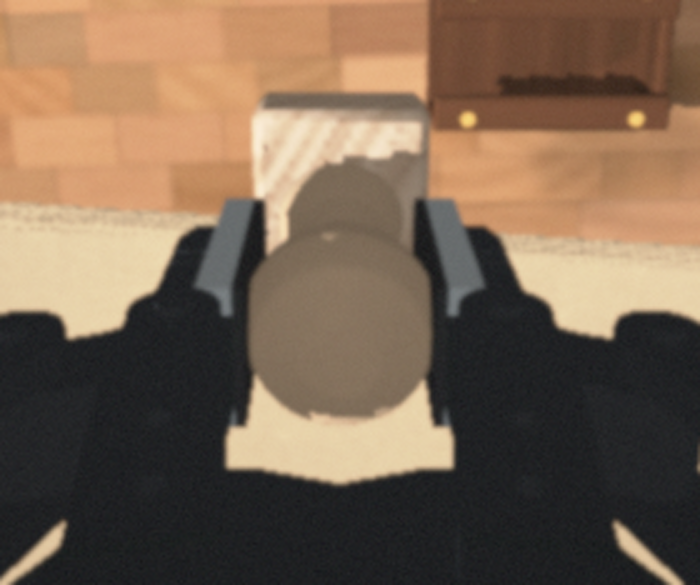

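Run:
```python
from h import *
Q=np.load('Q.npy')
t=Q[(abs(Q[:,2]-.0146)<.004)&(Q[:,0]>.004)&(Q[:,0]<.021)&(abs(Q[:,1])<.016)]
for _ in range(4):
    A=np.c_[t[:,:2],np.ones(len(t))];k=np.linalg.lstsq(A,t[:,2],rcond=None)[0];r=t[:,2]-A@k;t=t[abs(r)<2*r.std()+1e-4]
print('tilt deg',np.degrees(k[:2]),'z at axis',k[2],len(t),r.std())
off=np.array([.0015,.0003,.0362])
M=Mf(1)
def tcp(d): return LENS+d*n-M@off
o=observe();p=np.array(o['eef_pos'])
q0=tcp(.19);q1=tcp(.10);print(q0,q1)
movep(q0,eul(M));print(observe()['time_s'])
move_l(q1,feed=.06);hold(.5)
o=observe();print(o['time_s'],np.array(o['eef_pos'])-q1,o['opening'],o['grasp_force'])
snap('side','s5');snap('top','t5');print(get_calibration('wrist')['world_from_camera'][:3,3])
s=np.load('s5.npz')['im'];t=np.load('t5.npz')['im']
cv2.imwrite('pics/f.png',np.hstack([cv2.resize(s[115:225,240:350],(400,400),interpolation=2),cv2.resize(t[80:180,150:250],(400,400),interpolation=2)])[:,:,::-1])
```

```text
tilt deg [ 0.04965093 -0.1765161 ] z at axis 0.014239243721498438 1439 0.000517304596515901
[0.52394127 0.16078947 0.2575279 ] [0.582183   0.18256516 0.19246086]
11.4417
13.5917 [-2.60138550e-05 -4.46348897e-08  5.73286670e-06] 0.026554507572761524 49.095193000975996
[0.46686092 0.21090479 0.29717578]
```

View pics/f.png

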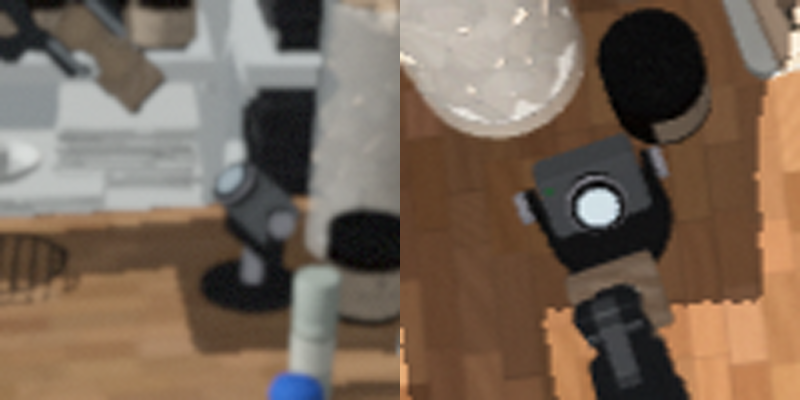

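Side view: the stamp is held up at upper left, with its base at (140,80) facing the lens at (235,182). Top view: the stamp base (615,285) is in line with the lens (598,205). I'll do one cross-check of the lens axis from the top camera, then hand in.

Run:
```python
from h import *
P,_=cloud('t5');S,_=cloud('s5')
v,u=np.mgrid[:384,:512]
print('lens top',P[131,199],'side',S[115+50,240+64])
for nm,Pc in(('top',P),('side',S)):
    X=Pc.reshape(-1,3);r=X-LENS;h=r@n;m=(abs(h)<.003)&(np.linalg.norm(r,axis=1)<.012)
    m2=(h<-.004)&(h>-.016)&(np.linalg.norm(r-h[:,None]*n,axis=1)<.035)&(np.linalg.norm(r-h[:,None]*n,axis=1)>.014)
    for k in(m,m2):
        Y=X[k]
        if len(Y)<20: print(nm,len(Y));continue
        for _ in range(5):
            N=np.linalg.svd(Y-Y.mean(0))[2][2];N*=np.sign(N[2]);q=(Y-Y.mean(0))@N;Y=Y[abs(q)<1.8*q.std()]
        print(nm,len(Y),Y.mean(0).round(4),'el',np.degrees(np.arcsin(N[2])).round(1),'az',np.degrees(np.arctan2(N[1],N[0])).round(1),q.std().round(5))
```

```text
lens top [0.66963232 0.21501995 0.09512027] side [0.67378439 0.20636604 0.09081639]
top 66 [0.6701 0.217  0.0938] el 47.9 az -157.0 0.00074
top 161 [0.6806 0.2185 0.0848] el 47.1 az -158.8 0.001
side 15 [0.6699 0.2163 0.0908] el 46.1 az -156.8 0.00028
side 48 [0.6834 0.2009 0.0817] el 43.3 az -137.1 0.00178
```

```bash
python3 -c "
from plant import *
o=observe();print(o['time_s'],o['grasp_force'],job_done())"
```

```text
the job is handed in; nothing more can be done
13.6917 49.09573880606331 None
```

The job is handed in at 13.7 s: the handled stamp was slid out level, lifted, and is held still with its rubber face square to the lens (within about 2° by my measurements), centred and about 10 cm from the glass, and nothing else was touched.

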